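# Lock the flywheel at its timing hole

## Robot

A 6-joint arm with a two-finger parallel gripper is mounted at the origin on a cart in front of the work surface, level with it; the furniture and walls round the work are solid. World frame = base frame: x ahead of the robot, y to its left, z up, the work surface at z = 0. Lengths are in m, angles in rad, forces in N, time in s.
With the tool pointing down it reaches from about 0.35 to 0.875 m from the base axis. Payload 4.2 kg.
Tool frame: the origin (TCP) lies at the very end of the fingers, on their centre line; the grasp point (between the pads) lies 19 mm behind it (ctrl.grip_point_offset is the distance from the TCP to the grasp point, in m); z points along the fingers, y is the line along which they close (so a half turn about z gives the same grasp; the last joint's range is limited). The gripper opens to 87 mm and grips with 3 to 60 N. Pads are 19 mm wide; open, the fingers measure 117 mm over their backs; the gripper's body (75 mm by 190 mm) begins 51 mm behind the grasp point.
Start: joints at [0.259, 0.385, 0.008, 0, -1.194, -0.259], TCP at [0.625, 0, 0.223] pointing down, gripper open.
Joint ranges: [-3.14, 3.14], [-1.21, 2.06], [-1.07, 1.41], [-3.16, 2.05], [-2.99, -0.16], [-3.1, 3.1]. Speed limits (rad/s): [2.79, 2.79, 3.14, 3.14, 3.14, 3.14].

## Interface

Orientations are given as a unit quaternion [x, y, z, w].
In Python, from cell import ctrl gives the robot as it stands. The module is installed in compiled form; this text tells all that it offers.
- The arm moves only by the tool jog_arm, never from a script. Its argument "increments" is a list of rows, each a list of 3 entries, a list of its own where there are three numbers: the shift along the world's x, y, z in cm, then the turn about the world's z in degrees, then the closure, from 0 (fully open) to 1 (shut). In form: [[[x, y, z], turn, fingers], ...]. A call has 1 to 10 rows; each row shifts and turns the commanded pose from where the row before left it; what a row does not reach is not made up. A row lasts 1/8 s, in which the tool goes at most 62.5 mm and 10.7 degrees, less where a joint would pass 70% of its speed; a pose out of reach is approached as far as the arm can. A call is refused whole if a number of a shift passes 6.25 or a number of a turn 10.7, either way. A call with a gripper value outside its range is refused whole. The fingers move at their own pace and stop on an object; "newtons" is the grip in N (left out, the last holds). Time passes only in rows, so rows that do not move let the fingers close. It gives the time, the measured TCP pose, the force, the opening and the grip force at its end, in the units of the state.
- ctrl.get_state(): the state, without advancing time (a new reading comes with each control period).
- ctrl.capture(name): name is "scene" or "side" or "wrist"; returns a dict with "frame" (480x640x3 uint8, red, green, blue), "z_map" (480x640 float32, m along the optical axis (not along the pixel's ray), 0 where there is no reading), "intrinsics" (3x3 intrinsics, pixels), "extrinsics" (4x4, takes a point from camera to world coordinates). Camera axes: x right, y up, looking along -z (the intrinsics and any distortion apply to the point x, -y, -z); pixel columns grow to the right and rows downward; lengths in m; the calibration is good to about 2 mm. A picture is of the moment at which its call begins.
- ctrl.close_job(): hands the job in; it is judged then, once.
The state is a dict: "time_s": time; "joint_positions": joint angles; "dq": joint speeds; "effort": joint torques, N m; "tool_pos": TCP position; "tcp_rot": TCP orientation; "wrist_force": force on the tool from outside, world axes, zero at the start; "torque": the same for the moment, N m; "opening": finger opening in m; "gripper_force": force on a finger pad.
Only numpy, scipy, OpenCV 4.12 (cv2) and the standard library are available. Lean on these libraries where they do the work, as an engineer would, in place of code of your own. Each camera call takes 0.05 s, during which the arm holds its last target. There are 200 camera calls.

## Task

The flywheel must be locked at its timing hole, the one ringed with red paint, before its nut is undone. See which of the two guides the brass-headed locking pin stands in, and turn the wheel (push it by its black peg) whichever way brings the red hole under that pin without any other hole passing under it, until the pin drops home. Then swing that guide's keeper over the pin's head, right up to its stop, and leave the other keeper open, the dust plug in its guide and the things lying around where they are.

Things in the scene. Friction and masses are not known exactly. Their poses are not given: they have to be found in the camera images.
- wheel_axis (a point): upright axis of the aluminium index wheel (diameter 200 mm, 12 mm thick), at the centre of its top face, 30 mm above the bench. On its middle a dark flywheel (diameter 104 mm, top 69 mm above the bench) and a nut (top 85 mm). It turns on a grey round stand (diameter 244 mm) fixed to the bench; about 2 N at the peg turns it, and it stays where it is left.
- wheel (a joint): angle of the wheel, rad, counter-clockwise seen from above; free from -3 to 3.
- timing_hole (a point): the right hole, ringed with red paint, with a red stripe out to the rim and a red dash on the flywheel's top edge beside it: 15 mm wide, straight through the wheel; this point is its mouth, 30 mm above the bench, 82 mm from the axis.
- other_hole_a (a point): a wrong hole, not painted, 90 degrees counter-clockwise (seen from above) from the timing hole, same size and radius; this point is its mouth.
- other_hole_b (a point): a wrong hole, not painted, 90 degrees clockwise from the timing hole, same size and radius; this point is its mouth.
- peg_top (a point): black upright turning peg, diameter 16 mm, on a 25 mm steel collar (4 mm high), standing on the wheel 80 mm from the axis, opposite the timing hole, 44 mm tall; this point is the centre of its top, 74 mm above the bench.
- locking_pin: loose pin upright in one of the two guides: steel shank diameter 12 mm, rounded foot, brass head diameter 26 x 14 mm, 61 mm long, about 80 g. Origin: centre of its foot. At the start its foot rides on the wheel's face (30 mm above the bench, head 77 to 91 mm); over any hole it falls 11 mm by its own weight till its head rests on the guide (foot 19 mm, head 66 to 80 mm), locking the wheel.
- guide_left (a point): the left (+y) guide as seen from the robot at zero yaw: an upright steel sleeve (outside diameter 25 mm, bore 13.6 mm, 36 to 66 mm above the bench) on a grey bracket; this point is the centre of its top. 82 mm from the wheel's axis.
- guide_right (a point): the right (-y) guide as seen from the robot at zero yaw: an upright steel sleeve (outside diameter 25 mm, bore 13.6 mm, 36 to 66 mm above the bench) on a grey bracket; this point is the centre of its top. 82 mm from the wheel's axis.
- keeper_left (a joint): left keeper, a flat steel swing arm 5 mm thick on an upright pivot beside the left guide. 0 = fully open (points sideways, away from the other guide); grows as it swings inward over the guide (counter-clockwise seen from above); 1.6 rad = its stop, just past the guide. Light friction holds it. Underside 83 mm above the bench: it clears a dropped pin's head, an undropped pin blocks it.
- keeper_left_knob (a point): upright red push knob (diameter 12 mm, 24 mm tall) at the free end of the left keeper; this point is the centre of its top, 117 mm above the bench. It stands 46 mm from the keeper's pivot.
- keeper_left_pivot (a point): upright pivot axis of the left keeper; this point is on the axis, 88 mm above the bench.
- keeper_right (a joint): right keeper, a flat steel swing arm 5 mm thick on an upright pivot beside the right guide. 0 = fully open (points sideways, away from the other guide); grows as it swings inward over the guide (clockwise seen from above); 1.6 rad = its stop, just past the guide. Light friction holds it. Underside 83 mm above the bench: it clears a dropped pin's head, an undropped pin blocks it.
- keeper_right_knob (a point): upright red push knob (diameter 12 mm, 24 mm tall) at the free end of the right keeper; this point is the centre of its top, 117 mm above the bench. It stands 46 mm from the keeper's pivot.
- keeper_right_pivot (a point): upright pivot axis of the right keeper; this point is on the axis, 88 mm above the bench.
- dust_plug: blue plastic dust plug in the guide without the pin: flange diameter 22 mm, 5 mm thick, on the guide's top; origin at its foot, 18 mm below the flange.
- hex_key: black hex key lying beside the stand, 32 x 89 x 8 mm; leave it alone. Origin: centre of its underside.
- grease_pot: red grease pot with white lid standing beside the stand, diameter 49 mm, 41 mm high; leave it alone. Origin: centre of its underside.
- spark_plug: spark plug lying beyond the stand, 20 x 67 x 19 mm; leave it alone. Origin: centre of its underside.

How it is judged:
On the way:
1. the locking pin has dropped home in the red timing hole (height (world z) of locking_pin below 0.0225 m and horizontal distance between locking_pin and timing_hole below 0.006 m), for 0.2 s.
At the end, for the whole second after the job is handed in: The pin stands upright at rest in its guide, dropped home in the red hole (foot within 6 mm of the hole's centre, under 22.5 mm above the bench); that guide's keeper is over its head at its stop (1.5 of 1.6 rad or more), the other keeper still open (under 0.5 rad) (all of step 1 and ((horizontal distance between locking_pin and guide_left below 0.01 m and value of joint keeper_left above 1.5 rad and value of joint keeper_right below 0.5 rad) or (horizontal distance between locking_pin and guide_right below 0.01 m and value of joint keeper_right above 1.5 rad and value of joint keeper_left below 0.5 rad)) and linear speed of locking_pin below 0.02 m/s and angle between locking_pin's own z axis and vertical below 0.15 rad); the robot touches nothing.
It fails at once if an unpainted hole comes under the pin (within 6 mm of its foot) (horizontal distance between locking_pin and other_hole_a below 0.006 m or horizontal distance between locking_pin and other_hole_b below 0.006 m).
It fails at once if the dust plug leaves its guide (distance of dust_plug from where it was at the start of the episode above 0.015 m).
It fails at once if a bystander (hex key, grease pot, spark plug) is pushed out of its place by more than 30 mm (distance of any of hex_key, grease_pot, spark_plug from where it was at the start of the episode above 0.03 m).
It also fails if it takes over 48 s, if anything falls off the work surface, if the arm or the gripper's body presses on something with over 40 N, if the wrist force passes 120 N, or if a joint passes its speed limit or range.

## Working session

There is one attempt and no reset: what is moved stays moved. The work goes in short steps, Python scripts to look and compute and a tool call to move; the robot and the scene stay as the last step left them, time stands still between calls to the robot, and variables do not carry over. Pictures are saved under pics/ and viewed, at most 10 in all, crops included, and the job is handed in when it is done.

Besides the shell and the picture viewer there is one more tool, called after "Call:" as name(argument=value, ...) on one line, values as JSON. jog_arm: Moves the arm, as the interface text tells. Its arguments: {"type":"object","properties":{"increments":{"type":"array"},"newtons":{"type":"number"}},"required":["increments"]}

```bash
mkdir -p pics; cat > h.py <<'E'
import numpy as np, cv2
from cell import ctrl
def snap(cam,name):
    d=ctrl.capture(cam); cv2.imwrite(f'pics/{name}.png',d['frame'][:,:,::-1]); np.savez(f'pics/{name}.npz',**d); return d
def load(name): return dict(np.load(f'pics/{name}.npz'))
def ray(d,u,v):
    K,E=d['intrinsics'],d['extrinsics']
    r=np.array([(u-K[0,2])/K[0,0],-(v-K[1,2])/K[1,1],-1.]); return E[:3,3],E[:3,:3]@r
def plane(d,u,v,z):
    o,r=ray(d,u,v); return o+r*(z-o[2])/r[2]
def world(d):
    K,E=d['intrinsics'],d['extrinsics']; z=d['z_map']; v,u=np.mgrid[:480,:640]
    P=np.stack([(u-K[0,2])/K[0,0]*z,-(v-K[1,2])/K[1,1]*z,-z],-1)
    W=P@E[:3,:3].T+E[:3,3]; W[z==0]=np.nan; return W
E
python3 - <<'E'
from h import *
for c in ['scene','side','wrist']:
    d=snap(c,c+'0'); print(c,d['extrinsics'].round(3).tolist(),d['intrinsics'].round(1).tolist(),d.keys())
print(ctrl.get_state())
E
```

```text
scene [[0.76, 0.492, -0.425, 0.193], [-0.65, 0.588, -0.481, -0.676], [0.014, 0.642, 0.766, 0.806], [0.0, 0.0, 0.0, 1.0]] [[531.2, 0.0, 317.1], [0.0, 531.2, 239.3], [0.0, 0.0, 1.0]] dict_keys(['frame', 'z_map', 'intrinsics', 'extrinsics'])
side [[-0.826, 0.277, -0.491, 0.155], [-0.564, -0.379, 0.734, 0.472], [0.017, 0.883, 0.469, 0.51], [0.0, 0.0, 0.0, 1.0]] [[440.4, 0.0, 311.3], [0.0, 440.4, 239.9], [0.0, 0.0, 1.0]] dict_keys(['frame', 'z_map', 'intrinsics', 'extrinsics'])
wrist [[-1.0, -0.001, 0.002, 0.625], [0.0, -0.97, -0.243, -0.064], [0.002, -0.243, 0.97, 0.383], [0.0, 0.0, 0.0, 1.0]] [[375.5, 0.0, 315.7], [0.0, 375.5, 232.9], [0.0, 0.0, 1.0]] dict_keys(['frame', 'z_map', 'intrinsics', 'extrinsics'])
{'time_s': 0.15, 'joint_positions': array([ 2.58642704e-01,  3.85332577e-01,  6.93547225e-03, -3.39768541e-04,
       -1.19399395e+00, -2.58620280e-01]), 'dq': array([ 1.00325528e-03, -2.70109794e-03,  5.48038991e-03,  3.30739813e-03,
        8.55954504e-05, -8.77447500e-05]), 'effort': array([ 3.86667998e-04, -3.91052306e+01,  1.87588084e+01,  4.22235444e+00,
        1.23758311e-02, -1.38926293e-04]), 'tool_pos': array([6.24543864e-01, 3.67875782e-05, 2.21739617e-01]), 'tcp_rot': array([-7.07070185e-01,  7.07142908e-01,  5.37376371e-04, -6.09880221e-04]), 'wrist_force': array([-0.33760833, -0.65978779, -0.73566342]), 'torque': array([ 0.00190419, -0.06120389,  0.00573724]), 'gripper_force': 0.0, 'opening': 0.08725288014508042}
```

View pics/scene0.png

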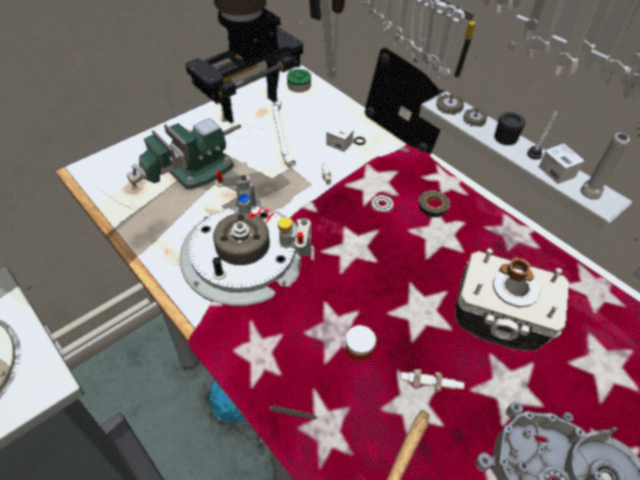

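View pics/wrist0.png

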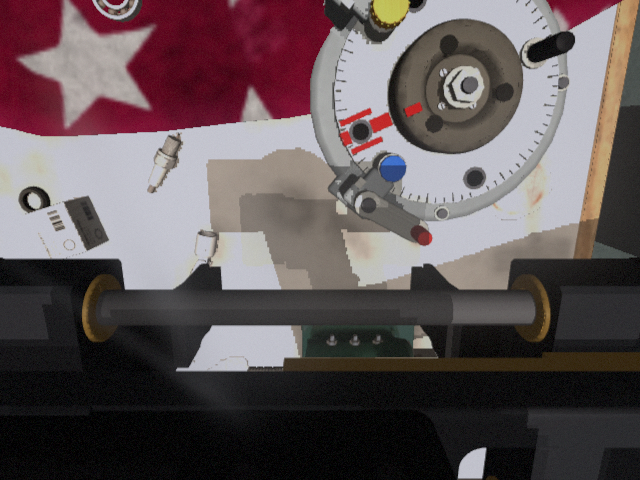

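View pics/side0.png

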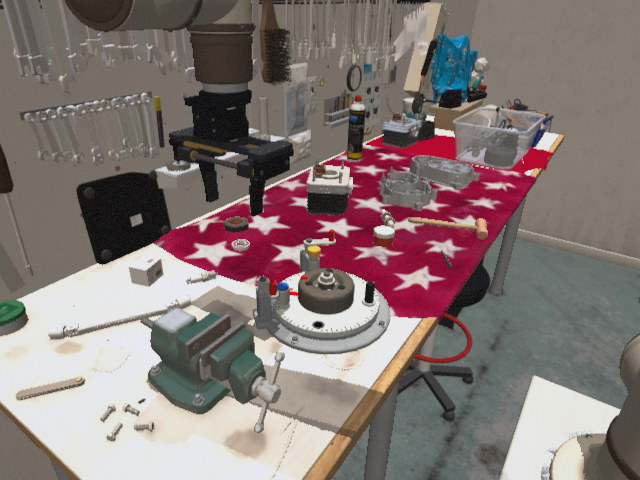

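The wrist view shows the wheel nut at (465,87), the brass pin head at (390,10), the blue plug at (392,168) and the red hole at (360,131). The peg top is at (565,42), the wrong holes at (475,178) and about (417,2), and the left red knob at (422,235). The scene view puts the pin in the right guide at (285,223). The side view agrees.

```bash
python3 - <<'E'
from h import *
for n in ['wrist0','scene0','side0']:
    d=load(n); W=world(d); f=d['frame']; hsv=cv2.cvtColor(f,cv2.COLOR_RGB2HSV)
    near=np.hypot(W[...,0]-.5,W[...,1]+.17)<.32
    S=(hsv[...,1]>130)&(hsv[...,2]>70); H=hsv[...,0]
    print(n)
    for c,m,zs in [('yellow',(H>20)&(H<35)&S,(.07,.1)),('blue',(H>100)&(H<125)&S,(.06,.08)),('red',((H<6)|(H>174))&S,(.095,.13)),('redpaint',((H<6)|(H>174))&S,(.022,.04)),('black',hsv[...,2]<50,(.068,.082))]:
        m=m&near&(W[...,2]>zs[0])&(W[...,2]<zs[1])
        k,l,st,ce=cv2.connectedComponentsWithStats(m.astype(np.uint8))
        for i in range(1,k):
            if st[i,4]>8:
                print(c,st[i,4],ce[i].round(1),np.nanmedian(W[l==i],0).round(4), np.nanmax(W[l==i][:,2]).round(3))
d=load('wrist0')
for n,p,z in [('axis',(468,85),.085),('red',(360,131),.03),('holeA',(475,178),.03),('hole?',(417,0),.03),('peg',(565,42),.074),('plug',(392,168),.071),('pin',(390,10),.091)]: print(n,plane(d,*p,z).round(4))
# enlarged crops
a=cv2.resize(load('wrist0')['frame'][0:250,300:600],None,fx=2,fy=2,interpolation=cv2.INTER_CUBIC)
s=cv2.resize(load('scene0')['frame'][165:310,170:320],None,fx=4,fy=4,interpolation=cv2.INTER_CUBIC)
cv2.imwrite('pics/c1.png',s[:,:,::-1])
E
```

```text
wrist0
yellow 718 [390.3  10. ] [ 0.5722 -0.1523  0.0899] 0.092
blue 503 [392.5 168.1] [ 0.5612 -0.041   0.0702] 0.072
red 143 [424.5 238.1] [0.543  0.0079 0.111 ] 0.113
redpaint 176 [355.4 116.8] [ 0.589  -0.0834  0.0296] 0.031
redpaint 270 [380.5 122.1] [ 0.5657 -0.0791  0.0295] 0.032
redpaint 112 [345.5 137.9] [ 0.5972 -0.0651  0.0295] 0.032
redpaint 162 [366.7 144.9] [ 0.5776 -0.0588  0.0296] 0.032
black 27 [344.9   7.9] [ 0.6027 -0.1587  0.0717] 0.074
black 375 [562.5  41.9] [ 0.4378 -0.1358  0.0725] 0.075
black 12 [444.1  39.1] [ 0.5264 -0.1381  0.0684] 0.069
black 15 [451.2  38.9] [ 0.521  -0.1385  0.0685] 0.069
black 55 [448.1  47.4] [ 0.5231 -0.1321  0.0685] 0.071
black 41 [452.2  91.8] [ 0.519  -0.0997  0.075 ] 0.078
black 39 [501.4  91.1] [ 0.4776 -0.101   0.0685] 0.07
black 24 [509.7  89.1] [ 0.4718 -0.1024  0.0686] 0.07
black 23 [433.9 119.3] [ 0.5298 -0.0798  0.0686] 0.07
black 706 [367.1 350.5] [0.5761 0.126  0.0732] 0.082
scene0
yellow 116 [284.9 223.2] [ 0.571  -0.1608  0.0907] 0.093
blue 71 [243.3 197.8] [ 0.56   -0.0437  0.071 ] 0.075
red 50 [218.8 175.6] [0.5409 0
[... 311 characters left out ...]
5.8 169.1] [0.4705 0.1312 0.0745] 0.082
black 29 [216.9 261.1] [ 0.4345 -0.1414  0.0733] 0.075
side0
yellow 64 [313.3 248.5] [ 0.5702 -0.1559  0.0911] 0.093
blue 68 [282.2 286.2] [ 0.5578 -0.04    0.0708] 0.073
red 45 [331.2 233.8] [ 0.5613 -0.2075  0.1041] 0.114
red 67 [272.5 285.6] [0.5387 0.0086 0.1069] 0.114
redpaint 58 [383.2 239.7] [ 0.5235 -0.3832  0.026 ] 0.031
redpaint 25 [293.6 293.2] [ 0.5627 -0.081   0.0308] 0.032
black 34 [369.9 284.5] [ 0.4325 -0.1342  0.0726] 0.076
axis [ 0.511  -0.1033  0.085 ]
red [ 0.5842 -0.0712  0.03  ]
holeA [ 0.4754 -0.0288  0.03  ]
hole? [ 0.5394 -0.1774  0.03  ]
peg [ 0.4367 -0.1351  0.074 ]
plug [ 0.5618 -0.0411  0.071 ]
pin [ 0.5727 -0.1516  0.091 ]
```

View pics/c1.png

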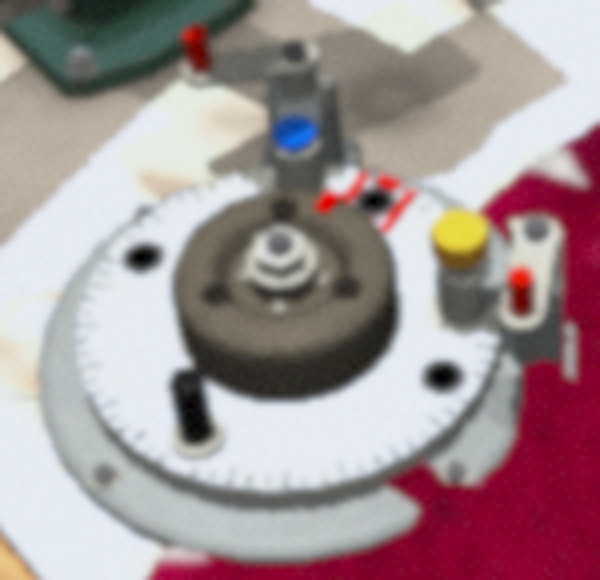

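Pin is in the right guide. In polar angles about the axis at about (0.510, -0.103), the pin is at -40°, red is at +23°, hole b at -67° and the plug at +50°. So the wheel turns clockwise by about 63°, with the peg pushed in +y. I'll bring the closed fingers down on the -y side of the peg.

Call:
jog_arm(increments=[[[-5,-4,0],0,1],[[-5,-4,0],0,1],[[-5,-4,0],0,1],[[-4.5,-4.5,0],0,1],[[0,0,-4],0,1],[[0,0,-5],0,1],[[0,0,-5],0,1],[[0,0,-3],0,1],[[0,0,0],0,1]])

```text
time_s: 1.27
tool_pos: [0.4324, -0.1613, 0.0506]
tcp_rot: [-0.707, 0.707, 0.002, -0.002]
wrist_force: [0.5, -0.1, 0.9]
opening: 0.0056
gripper_force: 0.0
```

Call:
jog_arm(increments=[[[-0.2,1,0],0,1],[[-0.2,1,0],0,1],[[0,1,0],0,1],[[0,1,0],0,1],[[0,1,0],0,1],[[0,0.8,0],0,1],[[0.2,0.6,0],0,1],[[0,0,0],0,1]])

```text
time_s: 2.28
tool_pos: [0.434, -0.0964, 0.0529]
tcp_rot: [0.707, -0.707, 0.001, -0.001]
wrist_force: [0.7, -0.1, 0.1]
opening: 0.0009
gripper_force: 0.0
```

```bash
cat > m.py <<'E'
from h import *
import sys
t=sys.argv[1]
for c in ['wrist','scene','side']:
    d=snap(c,c+t); W=world(d); hsv=cv2.cvtColor(d['frame'],cv2.COLOR_RGB2HSV)
    near=np.hypot(W[...,0]-.51,W[...,1]+.103)<.15
    S=(hsv[...,1]>130)&(hsv[...,2]>70); H=hsv[...,0]
    for n,m,zs in [('yellow',(H>20)&(H<35)&S,(.06,.1)),('red',((H<6)|(H>174))&S,(.095,.13)),('paint',((H<6)|(H>174))&S,(.022,.04)),('black',hsv[...,2]<50,(.068,.082))]:
        m=m&near&(W[...,2]>zs[0])&(W[...,2]<zs[1])
        k,l,st,ce=cv2.connectedComponentsWithStats(m.astype(np.uint8))
        for i in range(1,k):
            if st[i,4]>9:
                p=np.nanmedian(W[l==i],0); print(c,n,st[i,4],ce[i].round(1),p.round(4),'ang',np.degrees(np.arctan2(p[1]+.103,p[0]-.51)).round(1))
E
python3 m.py 1
```

```text
wrist paint 225 [ 35.4 179.7] [ 0.5717 -0.1414  0.0296] ang -31.9
wrist paint 89 [ 35.4 202.4] [ 0.5741 -0.1305  0.0297] ang -23.2
wrist paint 253 [ 12.9 224.8] [ 0.5877 -0.1183  0.0297] ang -11.2
wrist black 167 [325.1 282.8] [ 0.4305 -0.1046  0.0738] ang -178.8
wrist black 77 [129.6 281.8] [ 0.5045 -0.1081  0.0805] ang -137.1
wrist black 169 [305.9 283.1] [ 0.4384 -0.1047  0.0741] ang -178.7
wrist black 63 [315.5 340.4] [ 0.4346 -0.0793  0.073 ] ang 162.6
scene yellow 109 [284.9 222.4] [ 0.5718 -0.1592  0.091 ] ang -42.3
scene red 20 [219.2 173. ] [0.5431 0.0047 0.111 ] ang 72.9
scene red 44 [299.6 236.7] [ 0.5623 -0.2142  0.1095] ang -64.8
scene paint 33 [273.8 234.8] [ 0.5675 -0.1273  0.0304] ang -22.9
scene black 60 [204. 249.] [ 0.4314 -0.1071  0.0754] ang -177.0
side red 71 [272.5 285.6] [0.539  0.0087 0.1062] ang 75.4
side paint 15 [296.9 274.1] [ 0.5965 -0.1384  0.031 ] ang -22.3
side paint 18 [294.3 278.7] [ 0.5908 -0.1231  0.0306] ang -14.0
side black 30 [328.3 289.9] [ 0.4859 -0.08    0.0691] ang 136.3
side black 138 [357.5 297. ] [ 0.4302 -0.0867  0.0742] ang 168.5
```

Red is now at about -22° and the pin is still up at 91 mm. About 18° remains, roughly 25 mm at the peg, so I go slower.

Call:
jog_arm(increments=[[[0.2,0.5,0],0,1],[[0.2,0.5,0],0,1],[[0.2,0.3,0],0,1],[[0.1,0.2,0],0,1],[[0.1,0.2,0],0,1],[[0,0.2,0],0,1],[[0,0,0],0,1]])

```text
time_s: 3.3
tool_pos: [0.4413, -0.078, 0.0526]
tcp_rot: [0.707, -0.707, 0.001, -0.001]
wrist_force: [1.7, -2.5, -3.6]
opening: 0.0003
gripper_force: 1.7
```

```bash
python3 m.py 2 | grep -E "yellow|paint|black"
```

```text
wrist paint 17 [18.3 75.5] [ 0.5782 -0.1707  0.0299] ang -44.8
wrist paint 233 [ 62.7 109. ] [ 0.5603 -0.1558  0.0296] ang -46.4
wrist paint 271 [ 56.4 136.2] [ 0.5654 -0.1436  0.0296] ang -36.3
wrist paint 438 [ 23.4 148.3] [ 0.582  -0.138   0.0296] ang -26.0
wrist black 106 [ 74.9 229.6] [ 0.5379 -0.1073  0.0683] ang -8.8
wrist black 168 [325.1 283. ] [ 0.4378 -0.0864  0.0738] ang 167.0
wrist black 167 [306.  283.1] [ 0.4456 -0.0863  0.0738] ang 165.5
wrist black 64 [315.5 340.5] [ 0.4417 -0.0609  0.0731] ang 148.3
scene yellow 108 [284.9 222.4] [ 0.5725 -0.1588  0.0903] ang -41.8
scene paint 32 [274.1 241.2] [ 0.5586 -0.1404  0.0303] ang -37.5
scene black 29 [224.  224.4] [ 0.4932 -0.0757  0.0691] ang 121.6
scene black 57 [202.  240.6] [ 0.4405 -0.0881  0.0749] ang 167.9
side black 27 [323.8 290. ] [ 0.4929 -0.0756  0.0689] ang 121.9
side black 147 [347.7 300.8] [ 0.4387 -0.0684  0.0739] ang 154.1
```

Call:
jog_arm(increments=[[[0.1,0.2,0],0,1],[[0.1,0.15,0],0,1],[[0,0.15,0],0,1],[[0,0,0],0,1]])

```text
time_s: 3.95
tool_pos: [0.4442, -0.0733, 0.0529]
tcp_rot: [0.707, -0.707, 0.001, -0.001]
wrist_force: [4.0, -4.7, -5.0]
opening: 0.0006
gripper_force: 3.4
```

```bash
python3 m.py 3 | grep -E "yellow|paint|black"
```

```text
wrist paint 734 [56.3 75.7] [ 0.5641 -0.1658  0.0297] ang -49.3
wrist paint 320 [ 67.5 117.7] [ 0.5618 -0.1476  0.0297] ang -40.7
wrist paint 281 [ 40.8 133. ] [ 0.5757 -0.1403  0.0297] ang -29.6
wrist black 98 [ 78.9 213.1] [ 0.538  -0.1089  0.0683] ang -12.0
wrist black 12 [ 67.6 219.3] [ 0.5432 -0.1068  0.0684] ang -6.4
wrist black 56 [ 76.7 223.7] [ 0.5397 -0.1051  0.0685] ang -4.0
wrist black 40 [155.8 231.5] [ 0.5033 -0.1046  0.0805] ang -166.4
wrist black 172 [305.9 282.9] [ 0.4485 -0.0816  0.0739] ang 160.8
wrist black 174 [325.2 282.8] [ 0.4404 -0.0817  0.0738] ang 162.9
wrist black 64 [315.5 340.5] [ 0.4446 -0.0562  0.073 ] ang 144.4
scene yellow 110 [285.  227.6] [ 0.5701 -0.162   0.0798] ang -44.5
scene paint 33 [274.9 243. ] [ 0.5568 -0.1445  0.0305] ang -41.5
scene paint 12 [289.  247.6] [ 0.5709 -0.1704  0.0302] ang -47.9
scene black 29 [224.4 223.7] [ 0.4957 -0.0739  0.0688] ang 116.1
scene black 54 [201.6 238.6] [ 0.4418 -0.0836  0.0735] ang 164.1
side yellow 11 [316.8 254.9] [ 0.5607 -0.1553  0.0804] ang -45.9
side black 27 [322.6 289.9] [ 0.495  -0.0751  0.0689] ang 118.2
side black 146 [344.9 301.2] [ 0.442  -0.0635  0.0743] ang 149.8
```

The head top is now at 80 mm, so the pin has dropped with the red stripe at about -41°. I'll back off, rise, and look at the right keeper.

Call:
jog_arm(increments=[[[0,-2,0],0,1],[[0,-1,3],0,1],[[0,0,6],0,1],[[0,0,6],0,1],[[4,-5,2],0,1],[[4,-5,0],0,1],[[2,-5,0],0,1],[[0,0,0],0,1]])

```text
time_s: 5.1
tool_pos: [0.5392, -0.2509, 0.2197]
tcp_rot: [-0.706, 0.709, 0.001, -0.0]
wrist_force: [-1.0, 0.8, -0.6]
opening: 0.0005
gripper_force: 0.0
```

```bash
python3 m.py 4 | grep -E "yellow|red|paint"; python3 - <<'E'
from h import *
print(plane(load('scene0'),304.2,222,.09))
E
```

```text
scene red 45 [218.7 175.3] [0.5405 0.0028 0.1093] ang 73.9
scene red 53 [299.8 236.8] [ 0.5626 -0.2137  0.1084] ang -64.6
scene paint 40 [274.6 242.8] [ 0.5563 -0.1439  0.0306] ang -41.5
scene paint 13 [293.  242.7] [ 0.5835 -0.1666  0.0309] ang -40.9
scene paint 19 [285.  248.1] [ 0.5644 -0.1661  0.0302] ang -49.2
side red 41 [331.  233.9] [ 0.5617 -0.2074  0.1046] ang -63.6
side red 69 [272.6 285.4] [0.5391 0.0088 0.107 ] ang 75.4
[ 0.59977557 -0.18032719  0.09      ]
```

View pics/wrist4.png

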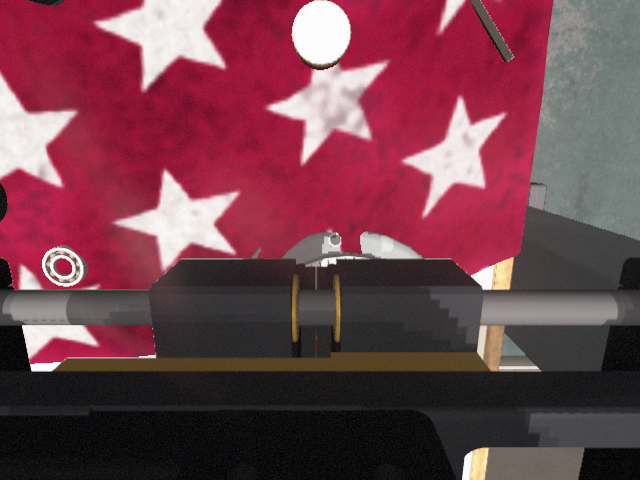

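Gripper bodies block the wrist view. From the other views the knob is at about (0.562, -0.211) and the pivot at about (0.594, -0.179), 45 mm apart as expected. The keeper's end knob should be at about (0.562, -0.146). I'll descend behind the knob and push in +y.

Call:
jog_arm(increments=[[[1.4,0,-2],0,1],[[0,0,-5],0,1],[[0,0,-5],0,1],[[0,0,0],0,1],[[0,1,0],0,1],[[0,1,0],0,1],[[-0.2,1,0],0,1],[[-0.2,1,0],0,1],[[0,1,0],0,1],[[0,0,0],0,1]])

```text
time_s: 6.5
tool_pos: [0.5497, -0.1977, 0.1023]
tcp_rot: [0.708, -0.707, 0.001, -0.001]
wrist_force: [-0.1, 0.7, 0.2]
opening: 0.0008
gripper_force: 0.0
```

```bash
python3 m.py 5 | grep -E "yellow|red|paint"
```

```text
wrist red 25 [315.5 331.8] [ 0.5503 -0.1783  0.1111] ang -61.8
scene red 42 [218.8 176. ] [0.54   0.0029 0.1083] ang 74.2
scene paint 39 [274.6 242.8] [ 0.5575 -0.1442  0.0303] ang -41.0
scene paint 13 [293.  242.7] [ 0.5837 -0.1671  0.0309] ang -41.0
scene paint 15 [284.6 248.2] [ 0.5625 -0.1655  0.03  ] ang -50.0
side red 52 [328.2 240.3] [ 0.55   -0.1782  0.1054] ang -62.0
side red 68 [272.5 286. ] [0.5389 0.0092 0.1058] ang 75.6
```

Call:
jog_arm(increments=[[[0.2,0.8,0],0,1],[[0.3,0.8,0],0,1],[[0.3,0.7,0],0,1],[[0.2,0.4,0],0,1],[[0.1,0.3,0],0,1],[[0.1,0.2,0],0,1],[[0,0,0],0,1]])

```text
time_s: 7.52
tool_pos: [0.5612, -0.1666, 0.1012]
tcp_rot: [0.707, -0.707, 0.0, -0.0]
wrist_force: [0.9, -0.1, -1.3]
opening: 0.0003
gripper_force: 0.9
```

```bash
python3 m.py 6 | grep -E "yellow|red|paint"
```

```text
wrist red 24 [315.5 331.5] [ 0.5616 -0.148   0.1111] ang -41.1
wrist paint 321 [312.1 243.2] [ 0.564  -0.1659  0.0297] ang -49.3
scene red 42 [218.7 176.1] [0.5398 0.0022 0.1084] ang 74.2
scene paint 39 [274.7 242.9] [ 0.5568 -0.1431  0.0301] ang -40.6
scene paint 15 [293.1 242.9] [ 0.5837 -0.1668  0.0306] ang -40.9
scene paint 17 [284.7 248.2] [ 0.5622 -0.1658  0.0305] ang -50.3
side red 58 [315.6 245. ] [ 0.5596 -0.1484  0.1057] ang -42.5
side red 68 [272.5 286. ] [0.5392 0.0089 0.1054] ang 75.4
```

No stop force yet, so I push on in small steps until the force rises.

Call:
jog_arm(increments=[[[0.1,0.2,0],0,1],[[0.1,0.2,0],0,1],[[0,0,0],0,1]])

```text
time_s: 8.05
tool_pos: [0.5621, -0.1648, 0.1013]
tcp_rot: [0.707, -0.707, 0.0, 0.002]
wrist_force: [0.6, -10.0, -1.9]
opening: 0.0005
gripper_force: 5.0
```

The force rose to 10 N, so it is at its stop. I'll retreat and check.

Call:
jog_arm(increments=[[[0.1,0.1,0],0,1],[[0,0,0],0,1],[[0,-2,0],0,1],[[0,-2,0],0,1],[[0,0,6],0,1],[[0,0,6],0,1],[[-5,3,3],0,1],[[-6,5,0],0,1],[[-6,5,0],0,1],[[0,0,0],0,1]])

```text
time_s: 9.3
tool_pos: [0.4168, -0.0919, 0.2504]
tcp_rot: [0.708, -0.706, -0.0, -0.001]
wrist_force: [1.3, 0.6, 1.4]
opening: 0.0004
gripper_force: 0.0
```

```bash
python3 m.py 7 | grep -E "yellow|red|paint"; python3 - <<'E'
from h import *
s=cv2.resize(load('scene7')['frame'][165:310,170:320],None,fx=4,fy=4,interpolation=cv2.INTER_CUBIC)
cv2.imwrite('pics/c7.png',s[:,:,::-1])
E
```

```text
wrist yellow 125 [143.1 128.7] [ 0.5646 -0.1645  0.079 ] ang -48.4
wrist red 265 [132.2 148.2] [ 0.5614 -0.1486  0.1102] ang -41.6
wrist paint 150 [165.8 127.9] [ 0.5641 -0.1658  0.0296] ang -49.2
wrist paint 159 [172.6 149.8] [ 0.56   -0.1447  0.0296] ang -39.8
wrist paint 52 [158.7 155.9] [ 0.5742 -0.1388  0.0296] ang -29.2
scene yellow 40 [284.8 230.4] [ 0.5653 -0.1664  0.0793] ang -48.9
scene red 47 [218.7 175.6] [0.5404 0.0029 0.1088] ang 74.0
scene red 35 [278.  216.6] [ 0.562  -0.1535  0.1096] ang -44.1
scene paint 10 [292.9 243.1] [ 0.5828 -0.1657  0.0313] ang -40.8
scene paint 30 [274.5 243. ] [ 0.5564 -0.1446  0.0304] ang -41.9
scene paint 18 [286.3 247.7] [ 0.567  -0.1679  0.0298] ang -48.7
side red 59 [314.5 244.9] [ 0.5613 -0.1469  0.1057] ang -40.5
side red 70 [272.6 285.5] [0.539  0.0088 0.1068] ang 75.5
```

View pics/c7.png

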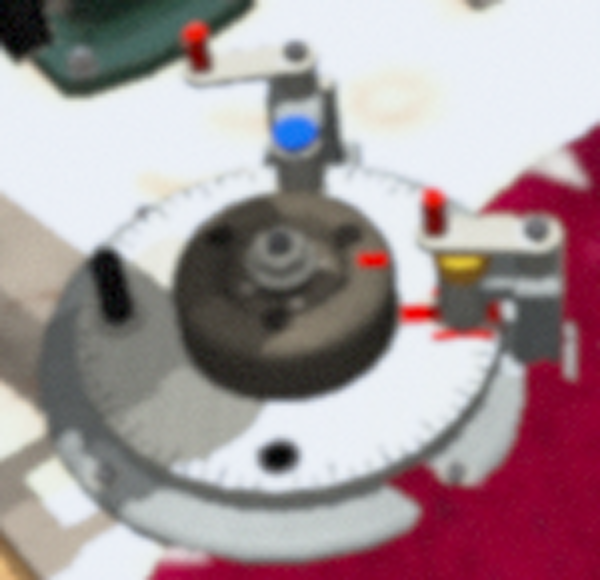

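The image shows the keeper over the brass head, the red dash and stripe lined up with the pin, and the plug and left keeper unchanged. The knob's travel chord measures about 60 mm, against about 66 mm for the full 1.6 rad. I'll confirm the stop with a second push in +x.

Call:
jog_arm(increments=[[[5,-3,0],0,1],[[5,-2.5,0],0,1],[[0,0,-5],0,1],[[0,0,-5],0,1],[[0,0,-5],0,1],[[0,0,0],0,1],[[1,0,0],0,1],[[0.8,0,0],0,1],[[0.3,0,0],0,1],[[0,0,0],0,1]])

```text
time_s: 10.7
tool_pos: [0.5416, -0.148, 0.1007]
tcp_rot: [0.707, -0.707, 0.001, -0.001]
wrist_force: [-0.7, -0.8, 0.1]
opening: 0.0002
gripper_force: 0.0
```

Call:
jog_arm(increments=[[[0.2,0,0],0,1],[[0.2,0,0],0,1],[[0,0,0],0,1]])

```text
time_s: 11.08
tool_pos: [0.5451, -0.148, 0.0998]
tcp_rot: [0.707, -0.707, 0.0, -0.0]
wrist_force: [-0.3, 0.3, 1.0]
opening: 0.0003
gripper_force: 0.0
```

Call:
jog_arm(increments=[[[0.2,0,0],0,1],[[0.2,0,0],0,1],[[0,0,0],0,1]])

```text
time_s: 11.45
tool_pos: [0.5491, -0.1481, 0.0997]
tcp_rot: [-0.707, 0.707, 0.0, -0.0]
wrist_force: [0.4, 0.2, -0.2]
opening: 0.0005
gripper_force: 0.0
```

```bash
python3 m.py 8 | grep -E "yellow|red"
```

```text
scene red 46 [218.7 175.9] [0.5402 0.0033 0.1083] ang 74.1
scene red 17 [279.  218.2] [ 0.5623 -0.1559  0.1058] ang -45.3
side red 17 [312.5 245.2] [ 0.5651 -0.1465  0.1032] ang -38.3
side red 74 [272.6 285.6] [0.5392 0.0087 0.1061] ang 75.3
```

Call:
jog_arm(increments=[[[0.2,0,0],0,1],[[0.2,0,0],0,1],[[0,0,0],0,1]])

```text
time_s: 11.98
tool_pos: [0.5494, -0.1481, 0.0993]
tcp_rot: [-0.707, 0.707, 0.003, -0.003]
wrist_force: [-7.5, 0.9, 5.1]
opening: 0.0005
gripper_force: 3.8
```

It is at a hard stop: 7.5 N and no further motion. I'll retreat and check again.

Call:
jog_arm(increments=[[[-2,0,0],0,1],[[-2,0,0],0,1],[[0,0,5],0,1],[[0,0,5],0,1],[[0,0,5],0,1],[[-5,2,0],0,1],[[-5,3,0],0,1],[[0,0,0],0,1],[[0,0,0],0,1]])

```text
time_s: 13.1
tool_pos: [0.4138, -0.098, 0.2505]
tcp_rot: [0.707, -0.707, 0.001, -0.001]
wrist_force: [0.6, 0.5, -0.7]
opening: 0.0006
gripper_force: 0.0
```

```bash
python3 m.py 9 | grep -E "yellow|red"; python3 - <<'E'
from h import *
d=load('wrist9'); W=world(d)
# steel keeper arm: points 83-90 mm high near guide
m=(W[...,2]>.084)&(W[...,2]<.0905)&(np.hypot(W[...,0]-.58,W[...,1]+.165)<.05)
p=W[m][:,:2]; c,(w,h),a=cv2.minAreaRect((p*1000).astype(np.float32)); print(len(p),c,w,h,a)
v=np.linalg.svd(p-p.mean(0),full_matrices=False)[2][0]; print('arm dir deg',np.degrees(np.arctan2(v[1],v[0])))
E
```

```text
wrist yellow 118 [141.2 136.6] [ 0.5646 -0.1645  0.0788] ang -48.4
wrist red 259 [129.9 156.8] [ 0.5613 -0.1483  0.1103] ang -41.4
scene yellow 41 [284.9 230.5] [ 0.5661 -0.1664  0.0791] ang -48.5
scene red 47 [218.7 175.6] [0.5407 0.0033 0.1085] ang 73.9
scene red 38 [278.1 217. ] [ 0.5619 -0.1537  0.1088] ang -44.3
side red 60 [314.6 245. ] [ 0.5609 -0.1471  0.1056] ang -40.9
side red 67 [272.6 285.3] [0.5391 0.0086 0.1072] ang 75.4
1442 (581.6370239257812, -164.24171447753906) 21.73158836364746 66.55590057373047 50.073177337646484
arm dir deg 140.6914154132508
```

```bash
python3 - <<'E'
from h import *
for n,c in [('scene0',(.58,-.195)),('scene4',(.58,-.195)),('side0',(.58,-.195)),('scene9',(.578,-.163)),('side9',(.578,-.163)),('wrist9',(.578,-.163)),('scene9',(.56,-.005)),('wrist0',(.56,-.005)),('side9',(.56,-.005))]:
    W=world(load(n))
    m=(W[...,2]>.084)&(W[...,2]<.0905)&(np.hypot(W[...,0]-c[0],W[...,1]-c[1])<.05)
    p=W[m][:,:2]
    if len(p)<20: print(n,len(p)); continue
    r=cv2.minAreaRect((p*1000).astype(np.float32))
    v=np.linalg.svd(p-p.mean(0),full_matrices=False)[2][0]; print(n,c,len(p),np.round(r[0]),np.round(r[1]),round(r[2],1),'dir',np.degrees(np.arctan2(v[1],v[0])).round(1)%180)
E
```

```text
scene0 (0.58, -0.195) 283 [ 571. -182.] [68. 57.] 41.0 dir 84.6
scene4 (0.58, -0.195) 201 [ 583. -196.] [67. 20.] 41.2 dir 42.30000000000001
side0 (0.58, -0.195) 211 [ 569. -184.] [69. 55.] 52.3 dir 85.1
scene9 (0.578, -0.163) 269 [ 583. -166.] [23. 65.] 49.8 dir 138.5
side9 (0.578, -0.163) 108 [ 578. -164.] [20. 63.] 49.3 dir 142.5
wrist9 (0.578, -0.163) 1442 [ 582. -164.] [22. 67.] 50.1 dir 140.7
scene9 (0.56, -0.005) 219 [563.  -6.] [23. 65.] 62.0 dir 151.7
wrist0 (0.56, -0.005) 1503 [564.  -3.] [21. 65.] 60.6 dir 151.9
side9 (0.56, -0.005) 193 [561.  -4.] [21. 65.] 59.3 dir 151.3
```

The arm now lies along about 140°, which is the radial line over the guide. Both pushes hit a hard stop there, and it simply did not start fully open. Pin is down, plug and left keeper are unchanged, and the arm is clear, so I'm handing in.

```bash
python3 -c "
from cell import ctrl
print(ctrl.close_job())"
```

```text
the job is handed in; nothing more can be done
None
```

I turned the wheel clockwise until the pin dropped home in the red hole, swung the right keeper over its head to its stop, left the left keeper open and the dust plug in its guide, and handed the job in; no verdict was returned.

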